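# Find and mark the tight spot on a linear axis

### The arm

A 6-joint arm with a two-finger parallel gripper is mounted at the origin on the work surface. World frame = base frame: x ahead of the robot, y to its left, z up, the work surface at z = 0. Lengths are in m, angles in rad, forces in N, time in s.
With the tool pointing down it reaches from about 0.325 to 0.9 m from the base axis. Payload 6.1 kg.
Tool frame: the origin (TCP) lies between the finger pads; the fingertips stand 25 mm ahead of it and the grasp point (between the pads) lies 6 mm ahead of it; y points along the fingers, z is the direction in which the jaws open and shut, and the axes are right-handed (so a half turn about y gives the same grasp; the last joint's range is limited). The gripper opens to 87 mm and grips with 3 to 60 N. Pads are 19 mm wide; open, the fingers measure 117 mm over their backs; the gripper's body (75 mm by 190 mm) begins 51 mm behind the grasp point.
Start: joints at [-1.39, 0.22, 1.526, -0, 1.395, -0.126], TCP at [0.189, -0.596, 0.21] pointing down, gripper open.
Joint ranges: [-2.98, 2.98], [-0.91, 2.08], [0.09, 2.57], [-1.24, 4.39], [0.2, 2.65], [-2.68, 2.68]. Speed limits (rad/s): [2.57, 2.57, 3.01, 3.14, 3.14, 3.14].

### API

Orientations are given as a rotation vector (axis times angle).
In Python, from bench import observe, eyes, finish_job gives the robot as it stands. The module is installed in compiled form; this text tells all that it offers.
- The arm moves only by the tool move_arm, never from a script. Its argument "increments" is a list of rows, each a list of 3 entries, a list of its own where there are three numbers: the shift along the tool's x, y, z in mm, then the turn, a rotation vector about the tool's x, y, z in degrees, then the finger opening in mm, from 0 to 87. In form: [[[tx, ty, tz], [wx, wy, wz], claw], ...]. A call has 1 to 12 rows; each row is the pose to reach, as a shift and turn from the pose measured when the call began, along the tool's axes at that moment; what a row does not reach only later rows make up. A row lasts 1/8 s, in which the tool goes at most 62.5 mm and 10.7 degrees, less where a joint would pass 70% of its speed; a pose out of reach is approached as far as the arm can. A call with a gripper value outside its range is refused whole. The fingers move at their own pace and stop on an object; "newtons" is the grip in N (left out, the last holds). Time passes only in rows, so rows that repeat a pose let the fingers close. It gives the time, the measured TCP pose, the force and the opening at its end, in the units of the state.
- observe(): the state, without advancing time (a new reading comes with each control period).
- eyes.read_camera(name): name is "scene" or "top" or "wrist"; returns a dict with "color" (400x640x3 uint8, blue, green, red), "camera_matrix" (3x3 intrinsics, pixels), "R" (3x3) and "t" (3): a world point X has camera coordinates R X + t. Camera axes: x right, y down, z forward; pixel columns grow to the right and rows downward; lengths in m; the calibration is good to about 2 mm. The wrist camera is an equidistant fisheye: a pixel r from the principal point sees the ray r / f radians off the axis. A picture is of the moment at which its call begins. There is no depth.
- finish_job(): hands the job in, once; it reports no verdict.
Trained networks look in a picture, given as the dict that the camera call returned (one of the last four; its "shot" number tells which), for a name from the list of things; names that differ only in an ending like _2 or _b are one class to them, and where a whole thing is asked for, a point or a joint stands for the part that bears it (a point fixed in the world has none). Each returns a list of dicts, best first, with "confidence" (0 to 1); they miss things now and then, are a little off and sometimes report something else, mostly with a low value. They report only what shows in the picture. A call takes as long as a camera call.
- eyes.search_frame(picture, label): "xyz" ([x, y, z] in m, in the coordinates of the camera as it stood for that picture, good to about 4 mm: the middle of the surface that is visible of it).
The state is a dict: "t": time; "q": joint angles; "qd": joint speeds; "joint_torque": joint torques, N m; "position": TCP position; "tool_rot": TCP orientation; "ft_force": force on the tool from outside, world axes, zero at the start; "moment": the same for the moment, N m; "opening": finger opening in m.
Only numpy, scipy, OpenCV 4.12 (cv2) and the standard library are available. Lean on these libraries where they do the work, as an engineer would, in place of code of your own. Each camera call takes 0.05 s, during which the arm holds its last target.

### The job

Somewhere along its rail this bench axis binds. Take the blue carriage by its black post and slide it away from the motor, pushing the orange marker clip along in front of it, until you feel the carriage clearly begin to tighten, but do not force it on past that. Then back the carriage off so that a gap of about 20 mm is left between it and the clip, and let go; move the clip only with the carriage, and leave the mug, the solder spool and the green tray alone.

Things in the scene. Friction and masses are not known exactly. Their poses are not given: they have to be found in the camera images.
- axis: Linear axis module fixed to the bench: aluminium base 400 x 70 x 12 mm, steel rail bar 18 mm wide along its middle (top 30 mm above the bench), grey end plates at x = -190 and +190 mm, black motor with silver cap beyond the -x plate, to -237 mm (plates and motor 48 mm high). Origin: centre of the base's underside, on the bench. x runs along the rail, away from the motor; z up.
- rail_mid (a point): Point on the rail's top, 30 mm above the module's origin. Where the carriage starts to bind is hidden, new each time, only to be felt: with its origin 10 to 90 mm beyond this point (+x). From there on the resistance grows about 1.5 N per mm and pushes back: a few N above the free drag is a clear find, much over 10 N is forcing.
- carriage: Blue carriage, 60 mm along the rail x 50 mm wide x 20 mm high, with a black grip post on top. Origin: centre of its underside, 31 mm above the bench; axes as the module's. It only slides along the rail: starts 100 to 131 mm on the motor side of the module's origin, travel to +135 mm. Free, it drags with about 1.2 N plus 4 N per m/s, 0.8 N more while pushing the clip.
- post (a point): Middle of the carriage's upright black grip post, 47 mm above the carriage's origin, 78 mm above the bench. The post is 22 mm along the rail and 24 mm across it; its foot is 19 mm and its top 65 mm above the carriage's origin. Pinch it across the rail.
- marker: The orange marker clip that rides on the rail in front of the carriage (its +x side): 16 mm long along the rail, 34 mm wide, 20 mm high with a small tab 27 mm high. Origin: centre of its underside, 31 mm above the bench. It is loose on the rail, dragging with 0.8 N, and stays where it is pushed; the carriage touches it when the two origins are 38 mm apart.
- mug: White mug, 80 mm across, 92 mm high, loose, standing beside the axis. Origin: centre of its underside.
- spool: Grey metal spool of solder, 54 mm across, 50 mm high, loose, standing beside the axis. Origin: centre of its underside.
- parts_tray: Small green open tray, 85 x 65 x 30 mm, loose, beside the axis. Origin: centre of its underside.

How it is judged:
By the outcome, as a careful person would: the job done as asked, in the order asked, and still so for the second after the job is handed in, with the robot touching nothing.
It also fails if it takes over 58 s, if anything falls off the work surface, if the arm or the gripper's body presses on something with over 40 N, if the wrist force passes 120 N, or if a joint passes its speed limit or range.

## Working session

There is one attempt and no reset: what is moved stays moved. The work goes in short steps, Python scripts to look and compute and a tool call to move; the robot and the scene stay as the last step left them, time stands still between calls to the robot, and variables do not carry over. Pictures are saved under pics/ and viewed, and the job is handed in when it is done.

Besides the shell and the picture viewer there is one more tool, called as name(argument=value, ...), one argument or row to a line, values as JSON. move_arm: Moves the arm, as the interface text tells. Its arguments: {"type":"object","properties":{"increments":{"type":"array"},"newtons":{"type":"number"}},"required":["increments"]}

```bash
mkdir -p pics
cat > h.py <<'E'
import numpy as np,cv2
from bench import observe,eyes,finish_job
def world(p,xyz): return np.array(p["R"]).T@(np.array(xyz)-np.array(p["t"]))
E
python3 - <<'E'
from h import *
s=observe(); print(s)
for n in ["scene","top"]:
    p=eyes.read_camera(n); cv2.imwrite(f"pics/{n}0.png",p["color"])
    for l in ["axis","carriage","post","marker","mug","spool","parts_tray"]:
        for d in eyes.search_frame(p,l)[:2]: print(n,l,round(d["confidence"],2),world(p,d["xyz"]).round(4))
E
```

```text
{'t': 0.0, 'q': array([-1.39010541e+00,  2.21242794e-01,  1.52761704e+00, -8.87587535e-06,
        1.39470884e+00, -1.26079719e-01]), 'qd': array([ 0.000789  , -0.00028405,  0.00115532, -0.00126238,  0.00049003,
        0.00019547]), 'joint_torque': array([-1.96055815e-03, -4.94617403e+01, -3.87376177e+01,  6.97070989e-02,
        5.70834707e-02, -1.39856556e-04]), 'position': array([ 0.18862566, -0.59517175,  0.20922383]), 'tool_rot': array([-0.31794435,  2.05818793, -2.05407873]), 'ft_force': array([ 0.12298892,  0.80939463, -0.25497258]), 'moment': array([ 0.00058596, -0.00101996, -0.01198104]), 'opening': 0.08721115902990349}
scene axis 0.84 [0.5925 0.0879 0.0249]
scene carriage 0.79 [0.6612 0.0807 0.0535]
scene post 0.62 [0.6584 0.0742 0.0517]
scene marker 0.52 [0.5819 0.0851 0.0527]
scene mug 0.79 [0.4783 0.2835 0.054 ]
scene spool 0.85 [0.5939 0.2481 0.0473]
scene spool 0.69 [0.5931 0.0871 0.0279]
scene parts_tray 0.7 [0.6996 0.2411 0.0079]
top axis 0.8 [0.5565 0.0917 0.013 ]
top axis 0.15 [0.5851 0.0868 0.0526]
top carriage 0.74 [0.649  0.0819 0.0503]
top post 0.72 [0.65   0.077  0.0519]
top marker 0.45 [0.583  0.0847 0.0525]
top marker 0.37 [0.6487 0.0819 0.0502]
top mug 0.96 [0.4694 0.2903 0.034 ]
top spool 0.84 [0.5858 0.2487 0.05  ]
top parts_tray 0.57 [0.7041 0.2465 0.004 ]
```

View pics/scene0.png

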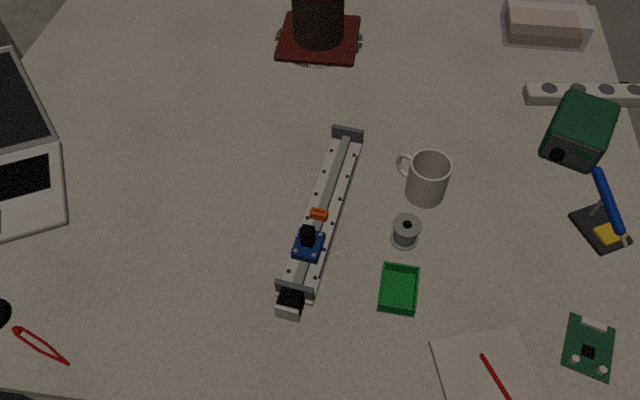

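View pics/top0.png

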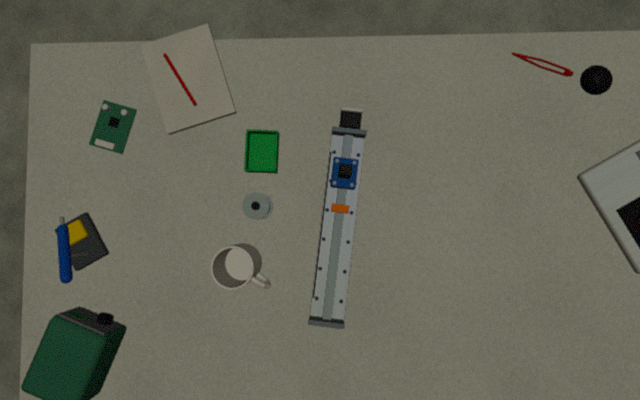

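The scene picture shows the axis running nearly along world x, with the motor at the far end (scene 290,300; top 350,118). The carriage is at top (344,173) and the clip at (340,209). The near end plate is at (326,323). The mug (240,265), spool (257,206) and tray (262,150) stand on the +y side.

Run:
```python
from h import *
p=eyes.read_camera("top"); c=p["color"][95:340,290:390]
a=cv2.resize(c[:125],None,fx=6,fy=4.8,interpolation=cv2.INTER_CUBIC)
b=cv2.resize(c,None,fx=2.4,fy=2.4,interpolation=cv2.INTER_CUBIC)
cv2.imwrite("pics/ta.png",cv2.resize(c[:100],None,fx=6,fy=6,interpolation=cv2.INTER_CUBIC))
cv2.imwrite("pics/tb.png",cv2.resize(c[165:],None,fx=6,fy=6,interpolation=cv2.INTER_CUBIC))
np.savez("top.npz",**{k:p[k] for k in("camera_matrix","R","t")})
print(p["camera_matrix"],-np.array(p["R"]).T@p["t"])
```

```text
[[379.4918415    0.         320.45197636]
 [  0.         379.4918415  198.62007891]
 [  0.           0.           1.        ]] [0.5569362  0.10855597 0.78957954]
```

View pics/ta.png

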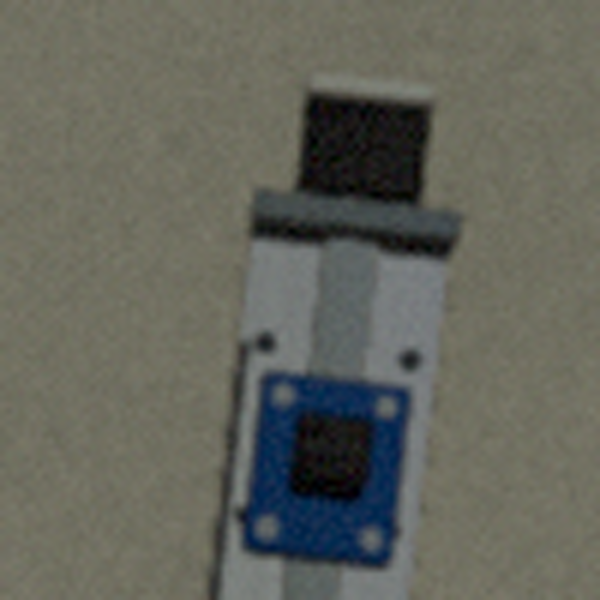

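View pics/tb.png

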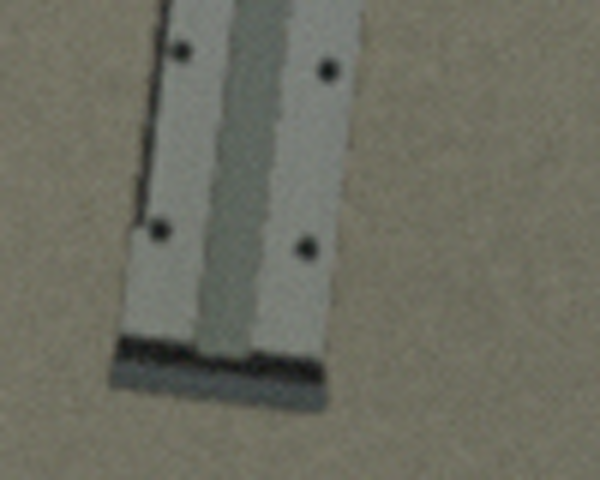

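Run:
```python
import numpy as np
d=np.load("top.npz");K,R,t=d["camera_matrix"],d["R"],d["t"];C=-R.T@t
def g(u,v,z):
    r=R.T@np.linalg.solve(K,[u,v,1]);return C+r*(z-C[2])/r[2]
A=lambda x,y:(290+(x-2.5)/6,95+(y-2.5)/6);B=lambda x,y:(290+(x-2.5)/6,260+(y-2.5)/6)
rf=g(*A(348,238),.030);rn=g(*B(222,355),.030)
pf=g(*A(358,204),.048);pn=g(*B(218,388),.048)
print("rail",rf,rn,np.linalg.norm(rf-rn),"plates",pf,pn,np.linalg.norm(pf-pn))
u=(rn-rf)/np.linalg.norm(rn-rf);up=(pn-pf)/np.linalg.norm(pn-pf);print("yaw",np.degrees(np.arctan2(u[1],u[0])),np.degrees(np.arctan2(up[1],up[0])),"mid",(rf+rn)/2,(pf+pn)/2)
cc=[g(*A(*q),.051) for q in[(263,372),(411,392),(391,565),(244,550)]];c=np.mean(cc,0)
print("car",c,[np.linalg.norm(cc[i]-cc[i-1]) for i in range(4)])
pp=[g(*A(*q),.096) for q in[(297,412),(375,420),(366,500),(290,492)]];pc=np.mean(pp,0);print("post",pc)
m=g(340.5,209,.051)
o=(rf+rn)/2
for n,x in(("car",c),("post",pc),("mark",m)):print(n,(x-o)@u, (x-o)@[-u[1],u[0],0])
```

```text
rail [0.7313768 0.0675591 0.03     ] [0.36471896 0.11488011 0.03      ] 0.3696988617264958 plates [0.73851529 0.06505525 0.048     ] [0.35889819 0.11614746 0.048     ] 0.3830398850337145
yaw 172.64603451624106 172.33469069252422 mid [0.54804788 0.09121961 0.03      ] [0.54870674 0.09060135 0.048     ]
car [0.65033564 0.07671631 0.051     ] [np.float64(0.05872492283624195), np.float64(0.04872091697379995), np.float64(0.05702478319727657), np.float64(0.047993517280802346)]
post [0.6488073  0.07712743 0.096     ]
car -0.10330277862756976 0.0012912895707755444
post -0.10173439210998161 0.0010791763493195397
mark -0.03223390506988488 0.0022433567409280825
```

```bash
cat > plan.py <<'E'
import sys
from h import *
from scipy.spatial.transform import Rotation as Ro
yaw=np.radians(172.5);u=np.array([np.cos(yaw),np.sin(yaw),0]);v=np.array([-u[1],u[0],0])
O=np.array([0.5484,0.0909,0])
def state():
    s=observe();R=Ro.from_rotvec(s["tool_rot"]).as_matrix();return s,s["position"],R
def axis_x(): return (state()[1]-O)@u
def delta(goal):
    s,p,R=state()
    best=None
    for sg in(1,-1):
        z=sg*v;y=np.array([0,0,-1.]);x=np.cross(y,z);Rg=np.c_[x,y,z]
        w=Ro.from_matrix(R.T@Rg).as_rotvec(degrees=True)
        if best is None or np.linalg.norm(w)<np.linalg.norm(best):best=w
    return (R.T@(np.array(goal)-p)*1000).round(1),best.round(2)
E
python3 - <<'E'
from plan import *
s,p,R=state();print(R.round(3))
print(delta([.650,.077,.20]),delta([.650,.077,.083]))
E
```

```text
[[-0.953 -0.     0.302]
 [-0.302 -0.    -0.953]
 [ 0.    -1.     0.   ]]
(array([-642.9,   10.3, -502.1]), array([-0.  , 25.08,  0.  ])) (array([-642.9,  127.3, -502.1]), array([-0.  , 25.08,  0.  ]))
```

move_arm(
  increments=[
    [[-643,10,-502],[0,25,0],87],
    [[-643,10,-502],[0,25,0],87],
    [[-643,10,-502],[0,25,0],87],
    [[-643,10,-502],[0,25,0],87],
    [[-643,10,-502],[0,25,0],87],
    [[-643,10,-502],[0,25,0],87],
    [[-643,10,-502],[0,25,0],87],
    [[-643,10,-502],[0,25,0],87],
    [[-643,10,-502],[0,25,0],87],
    [[-643,10,-502],[0,25,0],87],
    [[-643,10,-502],[0,25,0],87],
    [[-643,10,-502],[0,25,0],87],
  ],
  newtons=25,
)

```text
t: 2.35
position: [0.614, 0.0245, 0.2014]
tool_rot: [-0.14, -2.155, 2.155]
ft_force: [1.6, -1.3, 0.0]
opening: 0.0873
```

Run:
```python
from plan import *
print(delta([.650,.077,.20]),delta([.650,.077,.083]))
```

```text
(array([-28.9,   1.4, -56.7]), array([-0.02,  0.09, -0.05])) (array([-28.8, 118.4, -56.7]), array([-0.02,  0.09, -0.05]))
```

move_arm(
  increments=[
    [[-29,1,-57],[0,0,0],87],
    [[-29,1,-57],[0,0,0],87],
    [[-29,1,-57],[0,0,0],87],
  ],
)

```text
t: 2.72
position: [0.6498, 0.0774, 0.1999]
tool_rot: [-0.138, -2.154, 2.156]
ft_force: [0.0, 0.1, 0.3]
opening: 0.0867
```

Run:
```python
from plan import *
p=eyes.read_camera("wrist");cv2.imwrite("pics/w1.png",p["color"])
for l in["carriage","post","marker"]:
    for d in eyes.search_frame(p,l)[:2]: print(l,round(d["confidence"],2),world(p,d["xyz"]).round(4))
print(delta([.650,.077,.083]))
```

```text
carriage 0.83 [0.6583 0.0746 0.0486]
post 0.65 [0.6567 0.0737 0.0524]
marker 0.82 [0.5844 0.084  0.0544]
(array([ 1.000e-01,  1.178e+02, -1.200e+00]), array([-0.03, -0.02, -0.07]))
```

View pics/w1.png

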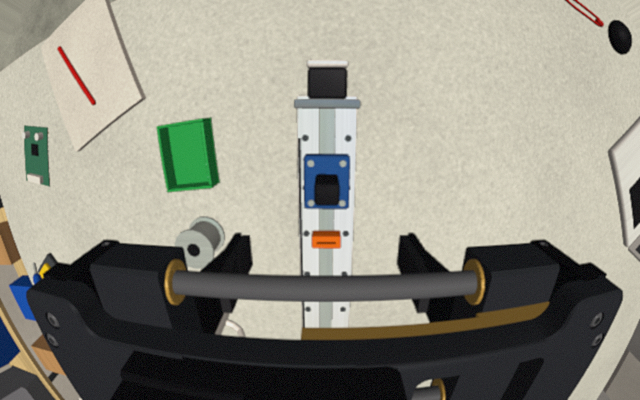

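The wrist picture shows the carriage's top at (305–350, 155–208), the post at (327,188), the clip at (326,240), and the rail upright in the frame. I'll turn these pixels into positions.

```bash
cat >> plan.py <<'E'
def fe(p,x,y,z):
    K=p["camera_matrix"];a=np.array([(x-K[0,2])/K[0,0],(y-K[1,2])/K[1,1]]);th=np.linalg.norm(a)
    r=np.r_[a/th*np.sin(th),np.cos(th)];R=np.array(p["R"]);r=R.T@r;C=-R.T@np.array(p["t"]);return C+r*(z-C[2])/r[2]
def ax(P): return round((P-O)@u*1000,1),round((P-O)@v*1000,1)
E
python3 - <<'E'
from plan import *
p=eyes.read_camera("wrist");im=p["color"]
c=cv2.resize(im[140:260,280:380],None,fx=5,fy=5,interpolation=cv2.INTER_CUBIC);cv2.imwrite("pics/w1z.png",c)
for n,x,y,z in[("c",305,155,.051),("c",350,155,.051),("c",305,208,.051),("c",350,208,.051),("posttop",327,177,.096),("m",313,234,.051),("m",340,247,.051),("plate",327,99,.048)]:print(n,ax(fe(p,x,y,z)))
E
```

```text
c (np.float64(-132.9), np.float64(-19.1))
c (np.float64(-132.9), np.float64(28.5))
c (np.float64(-73.8), np.float64(-20.1))
c (np.float64(-73.8), np.float64(29.8))
posttop (np.float64(-119.2), np.float64(3.8))
m (np.float64(-42.5), np.float64(-11.6))
m (np.float64(-26.0), np.float64(19.5))
plate (np.float64(-192.0), np.float64(4.1))
```

View pics/w1z.png

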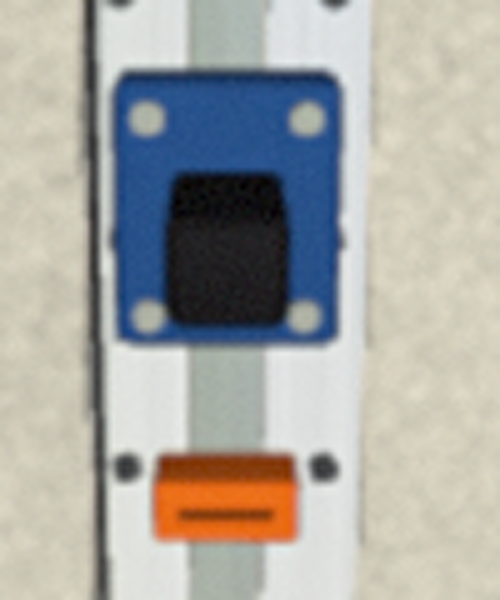

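Run:
```python
from plan import *
print(delta([.6505,.0749,.083]))
```

```text
(array([ -0.6, 117.9,   0.9]), array([-0.02, -0.02, -0.08]))
```

move_arm(
  increments=[
    [[0,60,1],[0,0,0],87],
    [[0,118,1],[0,0,0],87],
    [[0,118,1],[0,0,0],87],
    [[0,118,1],[0,0,0],50],
  ],
)

```text
t: 3.48
position: [0.6513, 0.0744, 0.0854]
tool_rot: [-0.147, -2.155, 2.155]
ft_force: [0.1, 0.1, -0.0]
opening: 0.0824
```

Run:
```python
from plan import *
s=observe();print(s["ft_force"],s["position"],s["opening"],ax(s["position"]),delta([.6505,.0749,.083]))
```

```text
[ 0.10661751  0.12068999 -0.02476431] [0.65128797 0.07435952 0.08541677] 0.0824040870037859 (np.float64(-104.2), np.float64(3.0)) (array([ 0.9,  2.4, -0.4]), array([ 0.  , -0.06, -0.24]))
```

move_arm(
  increments=[
    [[1,2,0],[0,0,0],20],
    [[1,2,0],[0,0,0],20],
    [[1,2,0],[0,0,0],20],
    [[1,2,0],[0,0,0],20],
    [[1,2,0],[0,0,0],20],
    [[1,2,0],[0,0,0],20],
  ],
  newtons=15,
)

```text
t: 4.22
position: [0.6502, 0.0745, 0.0832]
tool_rot: [-0.146, -2.155, 2.155]
ft_force: [-0.1, -0.4, -0.2]
opening: 0.0257
```

```bash
cat > st.py <<'E'
from plan import *
s=observe();f=s["ft_force"];print("t",round(s["t"],2),"F along",round(f@u,2),"across",round(f@v,2),"z",round(f[2],2),"M",s["moment"].round(2),"ax",ax(s["position"]),s["position"][2].round(4),s["opening"].round(4), (s["tool_rot"]).round(4),delta([0.5,0.1,.083])[1])
E
python3 st.py
```

```text
Traceback (most recent call last):
  File "st.py", line 2, in <module>
    s=observe();f=s["ft_force"];print("t",round(s["t"],2),"F along",round(f@u,2),"across",round(f@v,2),"z",round(f[2],2),"M",s["moment"].round(2),"ax",ax(s["position"]),s["position"][2].round(4),s["opening"].round(4), (s["tool_rot"]).round(4),delta([0.5,0.1,.083])[1])
                                                                                                                                                                                                   ^^^^^^^^^^^^^^^^^^
AttributeError: 'float' object has no attribute 'round'
```

move_arm(
  increments=[
    [[0,0,0],[0,0,0],18],
    [[0,0,0],[0,0,0],18],
    [[0,0,0],[0,0,0],18],
  ],
  newtons=25,
)

```text
t: 4.6
position: [0.651, 0.0743, 0.0842]
tool_rot: [-0.149, -2.155, 2.156]
ft_force: [-0.2, -0.4, 5.8]
opening: 0.0184
```

```bash
sed -i 's/s\["opening"\].round(4)/round(s["opening"],4)/' st.py
python3 st.py
```

```text
t 4.6 F along 0.12 across 0.44 z 5.81 M [-0.2   0.01 -0.01] ax (np.float64(-103.9), np.float64(3.1)) 0.0842 0.0184 [-0.1486 -2.1552  2.1562] [-0.   -0.06 -0.33]
```

The opening is 18 mm and the post is 24 mm across, so the grip is in doubt. I'll look.

```bash
python3 - <<'E'
from plan import *
p=eyes.read_camera("wrist");cv2.imwrite("pics/w2.png",p["color"])
p=eyes.read_camera("scene");cv2.imwrite("pics/s2.png",cv2.resize(p["color"][180:300,240:380],None,fx=5,fy=5,interpolation=cv2.INTER_CUBIC))
E
python3 st.py
```

```text
t 4.7 F along 0.64 across 1.04 z 5.66 M [-0.18 -0.05  0.04] ax (np.float64(-103.9), np.float64(3.0)) 0.0842 0.018 [-0.1486 -2.1553  2.1562] [-0.   -0.06 -0.33]
```

View pics/w2.png

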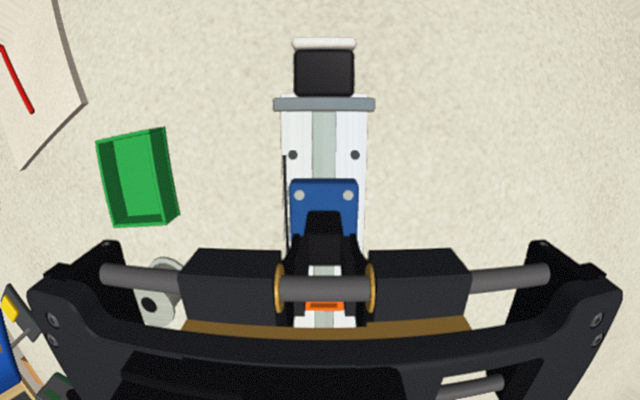

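View pics/s2.png

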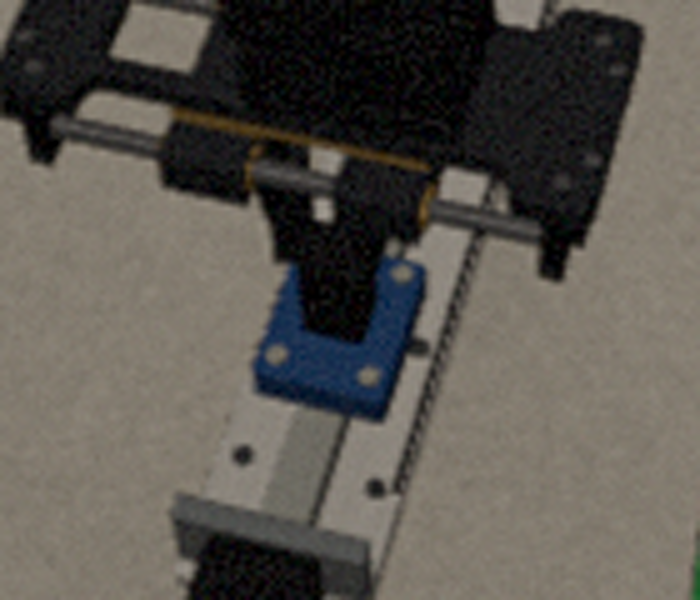

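```bash
python3 - <<'E'
from plan import *
p=eyes.read_camera("wrist");cv2.imwrite("pics/w2z.png",np.clip(cv2.resize(p["color"][170:330,250:400],None,fx=5,fy=3.7,interpolation=cv2.INTER_CUBIC).astype(float)*2.5,0,255).astype(np.uint8))
R=np.array(p["R"]);print(-R.T@p["t"],R[2])
for x,y,z in[(291,180,.051),(357,180,.051),(326,215,.096)]:print(ax(fe(p,x,y,z)))
E
python3 st.py
```

```text
[0.73002302 0.06428413 0.25923382] [-0.28564118  0.03798884 -0.9575834 ]
(np.float64(-135.0), np.float64(-20.4))
(np.float64(-134.9), np.float64(25.3))
(np.float64(-125.3), np.float64(3.6))
t 4.75 F along -0.7 across 0.35 z 5.15 M [-0.21 -0.01 -0.02] ax (np.float64(-103.9), np.float64(3.0)) 0.0842 0.0182 [-0.1486 -2.1553  2.1562] [-0.   -0.06 -0.33]
```

View pics/w2z.png

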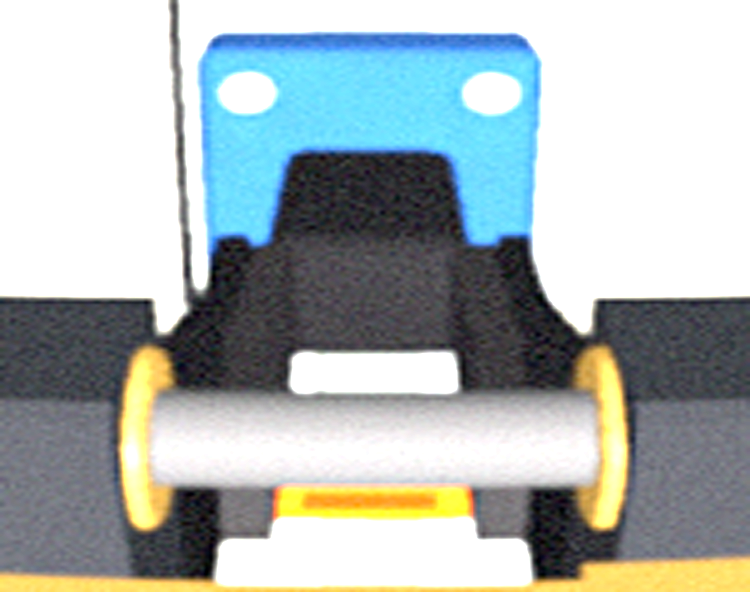

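The post is clearly between the pads. The black post shows at crop (290–450, 150–350), with a finger on each side. Next is a slow push of 30 mm.

Run:
```python
from plan import *
s,p,R=state();print(R.T@u*100)
```

```text
[99.99832325 -0.56910733  0.1070698 ]
```

move_arm(
  increments=[
    [[3,0,0],[0,0,0],18],
    [[6,0,0],[0,0,0],18],
    [[9,0,0],[0,0,0],18],
    [[12,0,0],[0,0,0],18],
    [[15,0,0],[0,0,0],18],
    [[18,0,0],[0,0,0],18],
    [[21,0,0],[0,0,0],18],
    [[24,0,0],[0,0,0],18],
  ],
)

```text
t: 5.75
position: [0.6271, 0.0777, 0.0842]
tool_rot: [-0.149, -2.156, 2.156]
ft_force: [1.2, 1.2, 3.8]
opening: 0.018
```

```bash
python3 st.py
python3 - <<'E'
from plan import *
s,p,R=state();print(R.T@u*100)
p=eyes.read_camera("wrist");cv2.imwrite("pics/w3.png",p["color"])
E
```

```text
t 5.75 F along -0.99 across -1.34 z 3.77 M [ 0.26 -0.23 -0.01] ax (np.float64(-79.8), np.float64(2.8)) 0.0842 0.018 [-0.1489 -2.1557  2.1561] [ 0.01 -0.06 -0.34]
[99.99815251 -0.5988801   0.10410048]
```

View pics/w3.png

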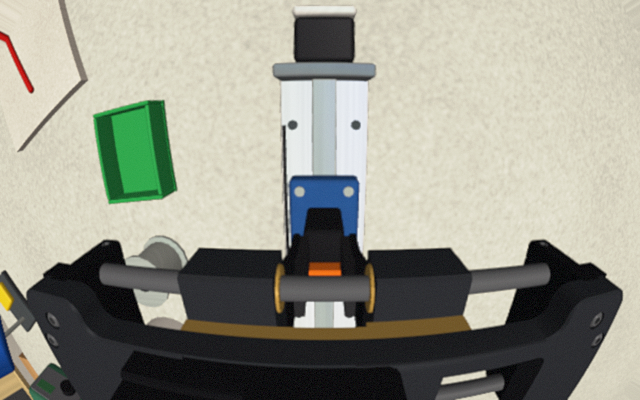

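The carriage follows: its far edge is at (325,177), nearly fixed relative to the gripper. The clip is just ahead at (325,268). I'll command a tighter opening and carry on slowly.

move_arm(
  increments=[
    [[0,0,0],[0,0,0],10],
    [[2,0,0],[0,0,0],10],
    [[5,0,0],[0,0,0],10],
    [[8,0,0],[0,0,0],10],
    [[11,0,0],[0,0,0],10],
    [[14,0,0],[0,0,0],10],
    [[17,0,0],[0,0,0],10],
    [[20,0,0],[0,0,0],10],
    [[23,0,0],[0,0,0],10],
    [[26,0,0],[0,0,0],10],
    [[29,0,0],[0,0,0],10],
    [[32,0,0],[0,0,0],10],
  ],
  newtons=30,
)

```text
t: 7.3
position: [0.595, 0.0819, 0.0842]
tool_rot: [-0.149, -2.156, 2.156]
ft_force: [1.5, -0.7, 4.9]
opening: 0.0099
```

```bash
cat > look.py <<'E'
import sys
from plan import *
exec(open("st.py").read().split("\n",1)[1])
p=eyes.read_camera("wrist");im=p["color"];cv2.imwrite(f"pics/{sys.argv[1]}.png",im)
m=(im[:,:,0].astype(int)>im[:,:,2]+40)&(im[:,:,0]>60)
m[:, :270]=0;m[:,380:]=0
ys=[np.argmax(m[:,x]) for x in range(296,352,5) if m[:,x].any()];print("edge rows",ys, "carriage est x", ax(fe(p,325,np.median(ys),.051))[0]+30)
fs=[observe()["ft_force"]@u]
E
python3 look.py w4
```

```text
t 7.3 F along -1.58 across 0.54 z 4.85 M [-0.15 -0.33 -0.02] ax (np.float64(-47.4), np.float64(2.9)) 0.0842 0.0099 [-0.1487 -2.1556  2.1562] [ 0.01 -0.05 -0.34]
edge rows [np.int64(42), np.int64(42), np.int64(42), np.int64(68), np.int64(174), np.int64(174), np.int64(174), np.int64(174), np.int64(168), np.int64(42), np.int64(42), np.int64(42)] carriage est x -133.7
```

View pics/w4.png

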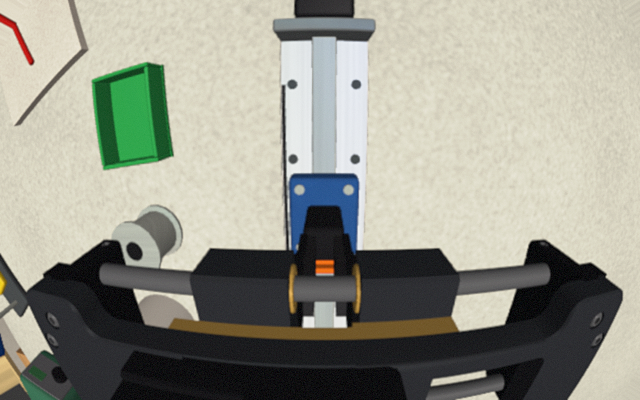

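The opening closed further to 10 mm and the rings moved in (from 280/370 to 293/358), so something is off. I'll zoom in.

```bash
python3 - <<'E'
import cv2,numpy as np
a=cv2.imread("pics/w4.png")[165:335,260:390]
cv2.imwrite("pics/w4z.png",np.clip(cv2.resize(a,None,fx=6,fy=3.5,interpolation=cv2.INTER_CUBIC).astype(float)*2.5,0,255).astype(np.uint8))
E
python3 - <<'E'
from plan import *
p=eyes.read_camera("scene");a=p["color"][160:300,240:390]
cv2.imwrite("pics/s4z.png",np.clip(cv2.resize(a,None,fx=5,fy=4.2,interpolation=cv2.INTER_CUBIC).astype(float)*2.5,0,255).astype(np.uint8))
p=eyes.read_camera("top");a=p["color"][95:340,260:420]
cv2.imwrite("pics/t4z.png",np.clip(cv2.resize(a,None,fx=3.5,fy=2.4,interpolation=cv2.INTER_CUBIC).astype(float)*2.5,0,255).astype(np.uint8))
E
```

```text
(no output)
```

View pics/w4z.png

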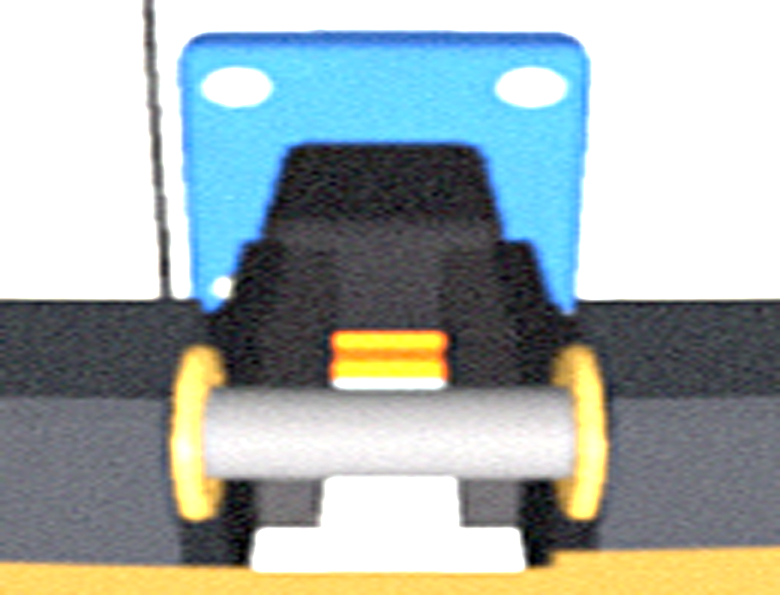

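View pics/s4z.png

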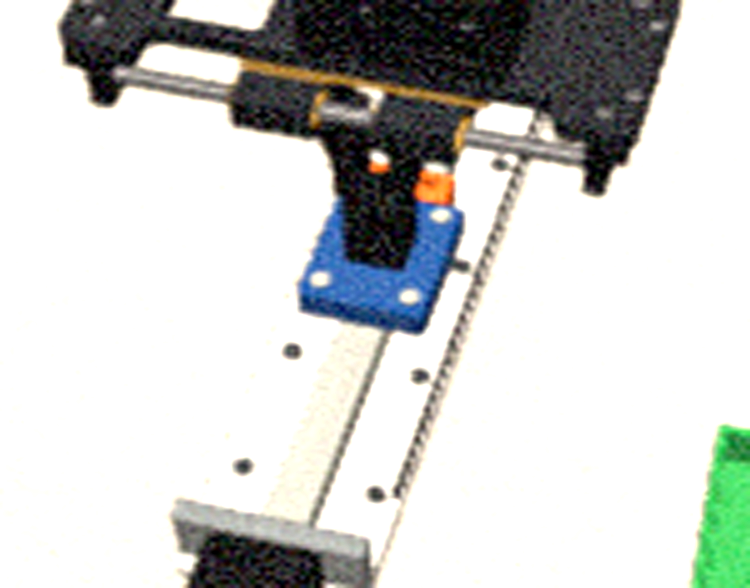

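View pics/t4z.png

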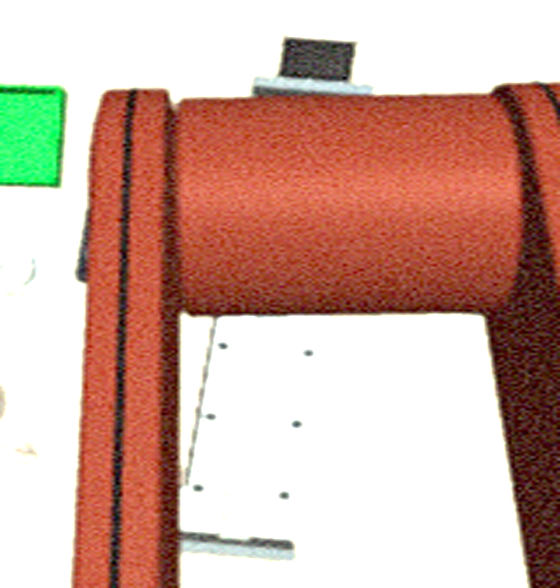

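Run:
```python
from plan import *
p=eyes.read_camera("wrist");K=p["camera_matrix"];Rc=np.array(p["R"]);tc=np.array(p["t"])
def pr(X):
    c=Rc@X+tc;th=np.arctan2(np.hypot(c[0],c[1]),c[2]);k=th/np.hypot(c[0],c[1]);return (K[0,0]*c[0]*k+K[0,2]).round(1),(K[1,1]*c[1]*k+K[1,2]).round(1)
im=p["color"]
for y,z in[(174,.051),(206,.051),(226,.096),(259,.096)]:print(y,z,ax(fe(p,325,y,z)))
s,P,R=state()
for dy in(25,0,-20):
  for dx in(-9.5,9.5):
    print("finger inner",dy,dx,[pr(P+R@np.array([dx,dy,dz])/1000) for dz in(-12,-5,5,12)])
c=ax(fe(p,325,174,.051))[0]+30
for z in(.051,.096):
  for dx in(-11,11):print("post",z,dx,[pr(O+u*(c+dx)/1000+v*(3+w)/1000+[0,0,z]) for w in(-12,12)])
print(pr(O+u*(c+38+8)/1000+[0,0,.051]),pr(O+u*(c+38-8)/1000+[0,0,.051]))
```

```text
174 0.051 (np.float64(-82.3), np.float64(2.9))
206 0.051 (np.float64(-59.2), np.float64(2.9))
226 0.096 (np.float64(-61.9), np.float64(2.8))
259 0.096 (np.float64(-40.8), np.float64(2.8))
finger inner 25 -9.5 [(np.float64(307.4), np.float64(213.2)), (np.float64(317.7), np.float64(213.2)), (np.float64(332.3), np.float64(213.2)), (np.float64(342.5), np.float64(213.2))]
finger inner 25 9.5 [(np.float64(307.9), np.float64(238.5)), (np.float64(317.9), np.float64(238.6)), (np.float64(332.0), np.float64(238.6)), (np.float64(341.9), np.float64(238.5))]
finger inner 0 -9.5 [(np.float64(305.3), np.float64(227.0)), (np.float64(316.8), np.float64(227.0)), (np.float64(333.3), np.float64(227.0)), (np.float64(344.8), np.float64(227.0))]
finger inner 0 9.5 [(np.float64(306.0), np.float64(254.7)), (np.float64(317.1), np.float64(254.8)), (np.float64(332.9), np.float64(254.8)), (np.float64(344.0), np.float64(254.7))]
finger inner -20 -9.5 [(np.float64(303.3), np.float64(240.7)), (np.float64(316.0), np.float64(240.8)), (np.float64(334.3), np.float64(240.8)), (np.float64(347.0), np.float64(240.7))]
finger inner -20 9.5 [(np.float64(304.2), np.float64(270.6)), (np.float64(316.4), np.float64(270.7)), (np.float64(333.8), np.float64(270.7)), (np.float64(346.0), np.float64(270.6))]
post 0.051 -11 [(np.float64(308.1), np.float64(200.4)), (np.float64(342.2), np.float64(200.4))]
post 0.051 11 [(np.float64(308.6), np.float64(229.4)), (np.float64(341.7), np.float64(229.4))]
post 0.096 -11 [(np.float64(304.1), np.float64(223.6)), (np.float64(346.6), np.float64(223.6))]
post 0.096 11 [(np.float64(305.1), np.float64(258.1)), (np.float64(345.6), np.float64(258.1))]
(np.float64(321.2), np.float64(271.2)) (np.float64(321.1), np.float64(252.8))
```

The pads are squeezing well inside the post's nominal width, and the carriage has slipped about 5 mm behind the tool. I'll open, re-centre on the post (-5 mm), and re-grip gently while watching the opening.

move_arm(
  increments=[
    [[0,0,0],[0,0,0],40],
    [[0,0,0],[0,0,0],40],
    [[0,0,0],[0,0,0],40],
    [[-5,0,0],[0,0,0],40],
    [[-5,0,0],[0,0,0],40],
  ],
  newtons=10,
)

```text
t: 8.12
position: [0.5993, 0.0814, 0.0835]
tool_rot: [-0.146, -2.155, 2.155]
ft_force: [0.3, 0.8, 0.5]
opening: 0.0394
```

```bash
python3 st.py
```

```text
t 8.12 F along -0.18 across -0.83 z 0.48 M [0.08 0.03 0.02] ax (np.float64(-51.7), np.float64(2.8)) 0.0835 0.0394 [-0.1461 -2.1547  2.1551] [ 0.   -0.05 -0.21]
```

move_arm(
  increments=[
    [[0,0,0],[0,0,0],22],
    [[0,0,0],[0,0,0],22],
    [[0,0,0],[0,0,0],22],
    [[0,0,0],[0,0,0],22],
    [[0,0,0],[0,0,0],22],
  ],
  newtons=10,
)

```text
t: 8.75
position: [0.5992, 0.0818, 0.0834]
tool_rot: [-0.146, -2.155, 2.154]
ft_force: [0.0, 3.2, -1.5]
opening: 0.0226
```

```bash
python3 st.py; python3 look.py w5
```

```text
t 8.75 F along 0.37 across -3.15 z -1.45 M [ 0.58 -0.04 -0.02] ax (np.float64(-51.5), np.float64(2.4)) 0.0834 0.0226 [-0.1459 -2.1553  2.1544] [ 0.04 -0.05 -0.2 ]
t 8.75 F along 0.37 across -3.15 z -1.45 M [ 0.58 -0.04 -0.02] ax (np.float64(-51.5), np.float64(2.4)) 0.0834 0.0226 [-0.1459 -2.1553  2.1544] [ 0.04 -0.05 -0.2 ]
edge rows [np.int64(46), np.int64(46), np.int64(46), np.int64(46), np.int64(180), np.int64(180), np.int64(180), np.int64(180), np.int64(180), np.int64(46), np.int64(46), np.int64(46)] carriage est x -143.8
```

move_arm(
  increments=[
    [[0,0,-1],[0,0,0],22],
    [[0,0,-1],[0,0,0],22],
    [[0,0,-1],[0,0,0],22],
  ],
  newtons=30,
)

```text
t: 9.18
position: [0.5992, 0.0821, 0.0833]
tool_rot: [-0.146, -2.154, 2.155]
ft_force: [-0.9, -3.5, -0.8]
opening: 0.0226
```

```bash
python3 look.py w6;python3 - <<'E'
import cv2,numpy as np
a=cv2.imread("pics/w6.png")[165:335,260:390]
cv2.imwrite("pics/w6z.png",np.clip(cv2.resize(a,None,fx=6,fy=3.5,interpolation=cv2.INTER_CUBIC).astype(float)*2.5,0,255).astype(np.uint8))
E
```

```text
t 9.18 F along 0.46 across 3.57 z -0.84 M [-0.44  0.11  0.04] ax (np.float64(-51.5), np.float64(2.1)) 0.0833 0.0226 [-0.1458 -2.154   2.1553] [-0.02 -0.06 -0.19]
edge rows [np.int64(46), np.int64(46), np.int64(46), np.int64(46), np.int64(180), np.int64(180), np.int64(180), np.int64(180), np.int64(180), np.int64(46), np.int64(46), np.int64(47)] carriage est x -143.5
```

View pics/w6z.png

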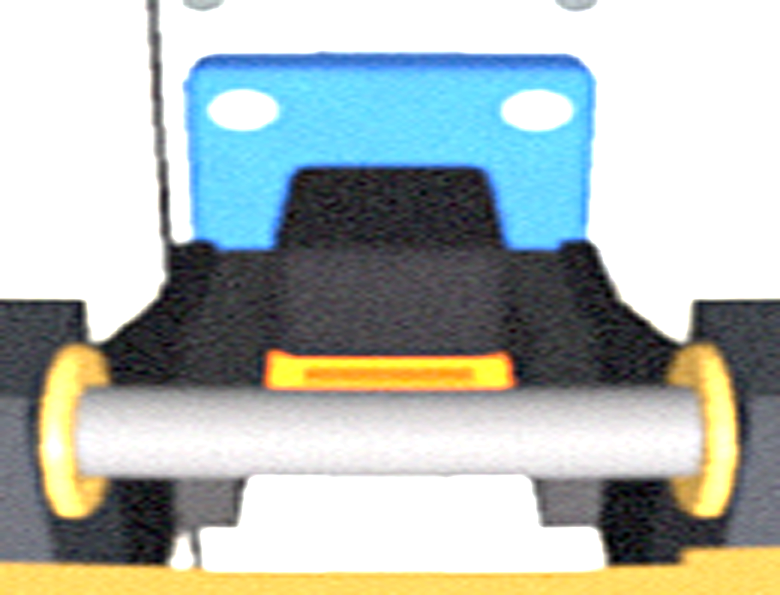

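The grip is now firm at 22.6 mm with nothing sinking in. The fingers flank the post (crop 275–500) and the clip shows directly ahead. I'll push on.

move_arm(
  increments=[
    [[2,0,0],[0,0,0],22],
    [[6,0,0],[0,0,0],22],
    [[10,0,0],[0,0,0],22],
    [[14,0,0],[0,0,0],22],
    [[18,0,0],[0,0,0],22],
    [[22,0,0],[0,0,0],22],
    [[26,0,0],[0,0,0],22],
    [[30,0,0],[0,0,0],22],
    [[34,0,0],[0,0,0],22],
    [[38,0,0],[0,0,0],22],
    [[42,0,0],[0,0,0],22],
    [[46,0,0],[0,0,0],22],
  ],
  newtons=30,
)

```text
t: 10.72
position: [0.5541, 0.0883, 0.084]
tool_rot: [-0.148, -2.155, 2.156]
ft_force: [2.7, 0.2, 5.6]
opening: 0.022
```

```bash
sed -i 's/ys=\[.*$/ys=[130+np.argmax(m[130:,x]) for x in range(310,342,4)];print("edge",np.median(ys),"car x",ax(fe(p,325,np.median(ys),.051))[0]+30)/' look.py; python3 look.py w7
```

```text
t 10.72 F along -2.67 across -0.59 z 5.57 M [ 0.06 -0.4   0.05] ax (np.float64(-6.0), np.float64(1.8)) 0.084 0.022 [-0.1477 -2.1552  2.1557] [ 0.01 -0.06 -0.28]
edge 171.0 car x -13.399999999999999
```

The grip gave way: the opening fell to 22.0, there is an upward force, and the carriage lags the tool by about 7 mm. I'll re-centre and test how the grip behaves while holding still.

move_arm(
  increments=[
    [[0,0,0],[0,0,0],40],
    [[0,0,0],[0,0,0],40],
    [[-5,0,0],[0,0,0],40],
    [[-6,0,0],[0,0,0],40],
    [[-6,0,0],[0,0,0],40],
  ],
  newtons=30,
)

```text
t: 11.4
position: [0.5595, 0.0875, 0.0837]
tool_rot: [-0.146, -2.154, 2.155]
ft_force: [-0.2, -0.8, 0.2]
opening: 0.0395
```

```bash
python3 look.py w8
```

```text
t 11.4 F along 0.13 across 0.84 z 0.19 M [0.06 0.02 0.02] ax (np.float64(-11.4), np.float64(1.9)) 0.0837 0.0395 [-0.1463 -2.1545  2.1553] [-0.01 -0.06 -0.21]
edge 178.0 car x -13.899999999999999
```

move_arm(
  increments=[
    [[0,0,0],[0,0,0],20],
    [[0,0,0],[0,0,0],20],
    [[0,0,0],[0,0,0],20],
  ],
  newtons=60,
)

```text
t: 11.82
position: [0.5595, 0.0876, 0.0839]
tool_rot: [-0.147, -2.155, 2.155]
ft_force: [-2.0, -1.2, 7.0]
opening: 0.022
```

```bash
python3 st.py
```

```text
t 11.82 F along 1.82 across 1.49 z 7.01 M [-0.25  0.25 -0.06] ax (np.float64(-11.4), np.float64(1.8)) 0.0839 0.022 [-0.1465 -2.1548  2.1552] [ 0.   -0.06 -0.22]
```

move_arm(
  increments=[
    [[0,0,0],[0,0,0],20],
    [[0,0,0],[0,0,0],20],
  ],
  newtons=60,
)

```text
t: 12.08
position: [0.5597, 0.0876, 0.0842]
tool_rot: [-0.147, -2.155, 2.156]
ft_force: [0.5, -0.1, 1.4]
opening: 0.02
```

```bash
python3 st.py
```

```text
t 12.07 F along -0.51 across 0.05 z 1.38 M [-0.03  0.03  0.  ] ax (np.float64(-11.7), np.float64(1.8)) 0.0842 0.02 [-0.1471 -2.155   2.1555] [ 0.   -0.05 -0.26]
```

The finger tips look about 20 rows lower in the image than the stated geometry predicts. I'll check where the tips really are.

Run:
```python
from plan import *
p=eyes.read_camera("wrist");K=p["camera_matrix"];Rc=np.array(p["R"]);tc=np.array(p["t"])
def pr(X):
    c=Rc@X+tc;th=np.arctan2(np.hypot(c[0],c[1]),c[2]);k=th/np.hypot(c[0],c[1]);return [float((K[0,0]*c[0]*k+K[0,2]).round(1)),float((K[1,1]*c[1]*k+K[1,2]).round(1))]
s,P,R=state();print(K[0],R.T@(-Rc.T@tc-P),R.T@Rc[2])
for dy in(25,10,0,-10,-20,-40):
  print(dy,[pr(P+R@np.array([dx,dy,dz])/1000) for dx in(-9.5,9.5) for dz in (43.5,58)])
a=cv2.imread("pics/w1.png")[210:340,380:500]
cv2.imwrite("pics/w1f.png",np.clip(cv2.resize(a,None,fx=5,fy=4.5,interpolation=cv2.INTER_CUBIC).astype(float)*2.5,0,255).astype(np.uint8))
```

```text
[309.70691629   0.         324.27555696] [-0.08066661 -0.17462585 -0.00043231] [ 2.93525890e-01  9.55951116e-01 -1.22546022e-04]
25 [[387.6, 213.1], [407.7, 212.9], [385.8, 238.1], [405.3, 237.7]]
10 [[392.0, 220.8], [413.3, 220.5], [389.8, 247.2], [410.5, 246.7]]
0 [[395.3, 226.6], [417.5, 226.2], [392.8, 253.9], [414.3, 253.3]]
-10 [[398.9, 232.9], [422.0, 232.4], [396.0, 261.3], [418.4, 260.5]]
-20 [[402.8, 239.9], [427.0, 239.3], [399.5, 269.3], [422.9, 268.3]]
-40 [[411.8, 256.3], [438.4, 255.2], [407.5, 287.8], [433.0, 286.3]]
```

View pics/w1f.png

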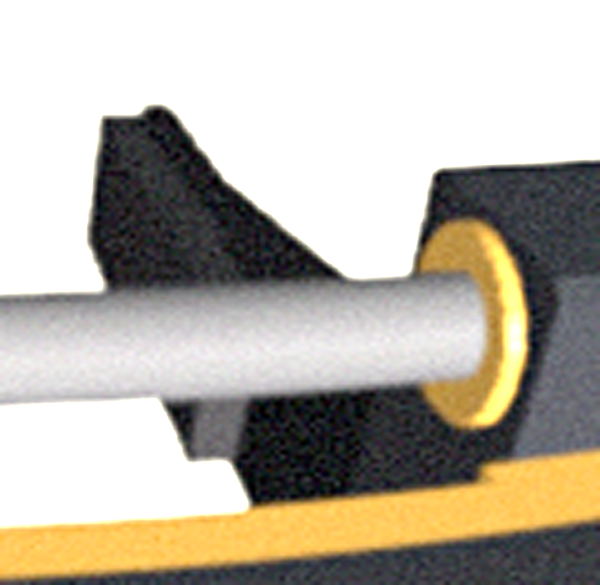

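The tips lie near tool y ≈ -13 mm, not +25 mm, so they were only nipping the post's top edge. That explains the slipping and the upward force. I'll check how much clearance there is to go lower.

```bash
python3 - <<'E'
from plan import *
p=eyes.read_camera("wrist");K=p["camera_matrix"];Rc=np.array(p["R"]);tc=np.array(p["t"])
def pr(X):
    c=Rc@X+tc;th=np.arctan2(np.hypot(c[0],c[1]),c[2]);k=th/np.hypot(c[0],c[1]);return [float((K[0,0]*c[0]*k+K[0,2]).round(1)),float((K[1,1]*c[1]*k+K[1,2]).round(1))]
s,P,R=state()
for dy in(-11,-13,-15,-17,-40,-50,-60,-70,-80,-90,-100):
  print(dy,[pr(P+R@np.array([dx,dy,dz])/1000) for dx in(-9.5,9.5) for dz in (43.5,)],"body front face",pr(P+R@np.array([-37,dy,60])/1000))
E
cp pics/w8.png pics/w8v.png
```

```text
-11 [[399.2, 233.6], [396.3, 262.0]] body front face [430.5, 188.4]
-13 [[400.0, 234.9], [397.0, 263.6]] body front face [431.6, 189.4]
-15 [[400.8, 236.3], [397.7, 265.2]] body front face [432.8, 190.3]
-17 [[401.5, 237.7], [398.4, 266.8]] body front face [433.9, 191.3]
-40 [[411.8, 256.3], [407.5, 287.8]] body front face [449.3, 204.1]
-50 [[417.0, 265.9], [412.0, 298.5]] body front face [457.3, 210.8]
-60 [[422.8, 276.6], [416.9, 310.3]] body front face [466.2, 218.5]
-70 [[429.3, 288.7], [422.4, 323.3]] body front face [476.2, 227.2]
-80 [[436.5, 302.3], [428.3, 337.8]] body front face [487.5, 237.2]
-90 [[444.5, 317.6], [434.7, 353.7]] body front face [500.3, 248.7]
-100 [[453.4, 335.0], [441.8, 371.4]] body front face [514.7, 262.0]
```

View pics/w8v.png

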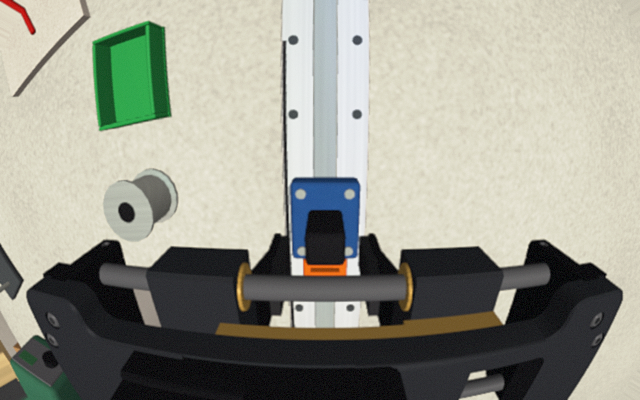

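The clearance is ample: the fingers are free for at least 46 mm behind the tips. I'll open, shift -2 mm along, and descend 32 mm.

move_arm(
  increments=[
    [[0,0,0],[0,0,0],50],
    [[0,0,0],[0,0,0],50],
    [[-2,0,0.4],[0,0,0.2],50],
    [[-2,8,0.4],[0,0,0.2],50],
    [[-2,20,0.4],[0,0,0.2],50],
    [[-2,32,0.4],[0,0,0.2],50],
    [[-2,32,0.4],[0,0,0.2],50],
  ],
  newtons=30,
)

```text
t: 13.05
position: [0.5602, 0.0869, 0.0502]
tool_rot: [-0.147, -2.154, 2.156]
ft_force: [0.0, 0.0, -0.3]
opening: 0.0499
```

```bash
python3 look.py w9
```

```text
t 13.05 F along -0.04 across -0.03 z -0.28 M [0.1  0.06 0.04] ax (np.float64(-12.3), np.float64(2.4)) 0.0502 0.0499 [-0.147  -2.1544  2.1561] [-0.03 -0.05 -0.25]
edge 191.0 car x -14.700000000000003
```

View pics/w9.png

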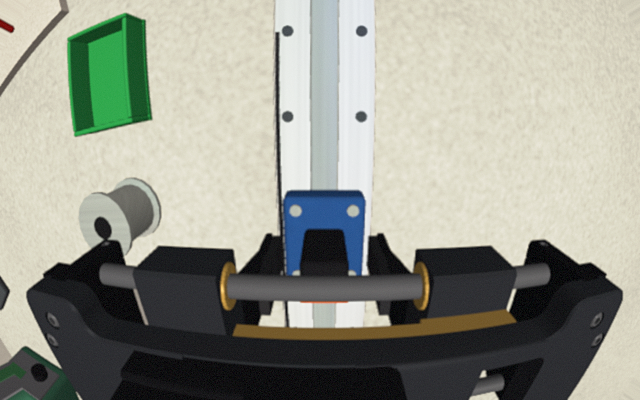

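The fingers now flank the post with no contact force. The carriage edge is at (325,191). Next I close the grip.

move_arm(
  increments=[
    [[-1.5,0,0],[0,0,0],18],
    [[-1.5,0,0],[0,0,0],18],
    [[-1.5,0,0],[0,0,0],18],
    [[-1.5,0,0],[0,0,0],18],
    [[-1.5,0,0],[0,0,0],18],
    [[-1.5,0,0],[0,0,0],18],
  ],
  newtons=30,
)

```text
t: 13.85
position: [0.5627, 0.0868, 0.0514]
tool_rot: [-0.149, -2.156, 2.157]
ft_force: [-0.4, 0.8, 2.0]
opening: 0.0234
```

```bash
python3 look.py w10
```

```text
t 13.85 F along 0.53 across -0.76 z 2.02 M [ 0.18  0.02 -0.03] ax (np.float64(-14.7), np.float64(2.2)) 0.0514 0.0234 [-0.1492 -2.1557  2.1566] [-0.   -0.05 -0.37]
edge 194.0 car x -14.899999999999999
```

A solid grip: it stalled at 23.4 mm, which is the post's width. I'll push to about +5 and measure the drag.

move_arm(
  increments=[
    [[2,0,0],[0,0,0],18],
    [[4,0,0],[0,0,0],18],
    [[6,0,0],[0,0,0],18],
    [[8,0,0],[0,0,0],18],
    [[10,0,0],[0,0,0],18],
    [[12,0,0],[0,0,0],18],
    [[14,0,0],[0,0,0],18],
    [[16,0,0],[0,0,0],18],
  ],
)

```text
t: 14.9
position: [0.5468, 0.0889, 0.0514]
tool_rot: [-0.15, -2.156, 2.157]
ft_force: [2.5, 0.2, 0.1]
opening: 0.0234
```

```bash
python3 look.py w11
```

```text
t 14.9 F along -2.41 across -0.51 z 0.08 M [ 0.14 -0.4   0.01] ax (np.float64(1.3), np.float64(2.2)) 0.0514 0.0234 [-0.1495 -2.1558  2.1567] [ 0.   -0.05 -0.38]
edge 194.0 car x 1.1000000000000014
```

move_arm(
  increments=[
    [[2,0,0],[0,0,0],18],
    [[4,0,0],[0,0,0],18],
    [[6,0,0],[0,0,0],18],
  ],
)

```text
t: 15.32
position: [0.5406, 0.0898, 0.0514]
tool_rot: [-0.149, -2.156, 2.157]
ft_force: [1.7, 0.7, 1.1]
opening: 0.0235
```

```bash
python3 st.py
```

```text
t 15.32 F along -1.55 across -0.9 z 1.07 M [ 0.13 -0.37 -0.03] ax (np.float64(7.6), np.float64(2.1)) 0.0514 0.0235 [-0.1493 -2.1557  2.1566] [ 0.   -0.05 -0.37]
```

move_arm(
  increments=[
    [[2,0,0],[0,0,0],18],
    [[4,0,0],[0,0,0],18],
  ],
)

```text
t: 15.58
position: [0.5365, 0.0903, 0.0514]
tool_rot: [-0.149, -2.156, 2.157]
ft_force: [1.2, -0.4, 0.8]
opening: 0.0237
```

```bash
python3 st.py
```

```text
t 15.57 F along -1.2 across 0.22 z 0.78 M [ 0.16 -0.37  0.06] ax (np.float64(11.8), np.float64(2.1)) 0.0514 0.0237 [-0.1493 -2.1558  2.1567] [-0.   -0.05 -0.37]
```

move_arm(
  increments=[
    [[2,0,0],[0,0,0],18],
    [[4,0,0],[0,0,0],18],
  ],
)

```text
t: 15.82
position: [0.5324, 0.0909, 0.0514]
tool_rot: [-0.149, -2.156, 2.157]
ft_force: [2.1, 1.4, 0.7]
opening: 0.0239
```

```bash
python3 st.py
```

```text
t 15.82 F along -1.85 across -1.67 z 0.67 M [ 0.12 -0.33 -0.06] ax (np.float64(15.9), np.float64(2.1)) 0.0514 0.0239 [-0.1493 -2.1558  2.1567] [ 0.   -0.05 -0.37]
```

move_arm(
  increments=[
    [[2,0,0],[0,0,0],18],
    [[4,0,0],[0,0,0],18],
  ],
)

```text
t: 16.08
position: [0.5283, 0.0915, 0.0514]
tool_rot: [-0.149, -2.156, 2.157]
ft_force: [1.8, 1.4, 0.3]
opening: 0.024
```

```bash
python3 st.py
```

```text
t 16.07 F along -1.6 across -1.6 z 0.31 M [ 0.13 -0.35 -0.06] ax (np.float64(20.0), np.float64(2.1)) 0.0514 0.024 [-0.1494 -2.1559  2.1567] [ 0.   -0.05 -0.38]
```

move_arm(
  increments=[
    [[2,0,0],[0,0,0],18],
    [[4,0,0],[0,0,0],18],
  ],
)

```text
t: 16.32
position: [0.5242, 0.092, 0.0514]
tool_rot: [-0.149, -2.156, 2.157]
ft_force: [2.2, -0.1, 0.8]
opening: 0.0235
```

```bash
python3 st.py
```

```text
t 16.32 F along -2.19 across -0.16 z 0.81 M [ 0.16 -0.32 -0.07] ax (np.float64(24.1), np.float64(2.1)) 0.0514 0.0235 [-0.1495 -2.1559  2.1567] [ 0.   -0.05 -0.38]
```

move_arm(
  increments=[
    [[2,0,0],[0,0,0],18],
    [[4,0,0],[0,0,0],18],
  ],
)

```text
t: 16.58
position: [0.5201, 0.0925, 0.0514]
tool_rot: [-0.149, -2.156, 2.157]
ft_force: [1.9, 0.9, 0.9]
opening: 0.0232
```

```bash
python3 st.py
```

```text
t 16.57 F along -1.78 across -1.13 z 0.89 M [ 0.15 -0.39 -0.05] ax (np.float64(28.2), np.float64(2.1)) 0.0514 0.0232 [-0.1495 -2.1559  2.1567] [ 0.   -0.05 -0.38]
```

move_arm(
  increments=[
    [[2,0,0],[0,0,0],18],
    [[4,0,0],[0,0,0],18],
  ],
)

```text
t: 16.82
position: [0.5161, 0.0931, 0.0514]
tool_rot: [-0.15, -2.156, 2.157]
ft_force: [2.3, -0.6, 1.0]
opening: 0.0237
```

```bash
python3 st.py
```

```text
t 16.82 F along -2.35 across 0.32 z 0.98 M [ 0.14 -0.36 -0.03] ax (np.float64(32.3), np.float64(2.1)) 0.0514 0.0237 [-0.1497 -2.156   2.1567] [ 0.01 -0.05 -0.39]
```

move_arm(
  increments=[
    [[2,0,0],[0,0,0],18],
    [[4,0,0],[0,0,0],18],
  ],
)

```text
t: 17.08
position: [0.512, 0.0936, 0.0514]
tool_rot: [-0.15, -2.156, 2.157]
ft_force: [2.7, 1.7, 1.2]
opening: 0.0235
```

```bash
python3 st.py
```

```text
t 17.07 F along -2.43 across -2.01 z 1.23 M [ 0.15 -0.39 -0.06] ax (np.float64(36.5), np.float64(2.1)) 0.0514 0.0235 [-0.1497 -2.156   2.1568] [ 0.   -0.05 -0.39]
```

move_arm(
  increments=[
    [[2,0,0],[0,0,0],18],
    [[4,0,0],[0,0,0],18],
  ],
)

```text
t: 17.32
position: [0.5079, 0.0942, 0.0514]
tool_rot: [-0.15, -2.156, 2.157]
ft_force: [2.9, 0.8, 0.9]
opening: 0.0235
```

```bash
python3 look.py w12
```

```text
t 17.32 F along -2.75 across -1.17 z 0.87 M [ 0.16 -0.4  -0.04] ax (np.float64(40.6), np.float64(2.0)) 0.0514 0.0235 [-0.1497 -2.1561  2.1567] [ 0.01 -0.05 -0.39]
edge 194.5 car x 40.7
```

View pics/w12.png

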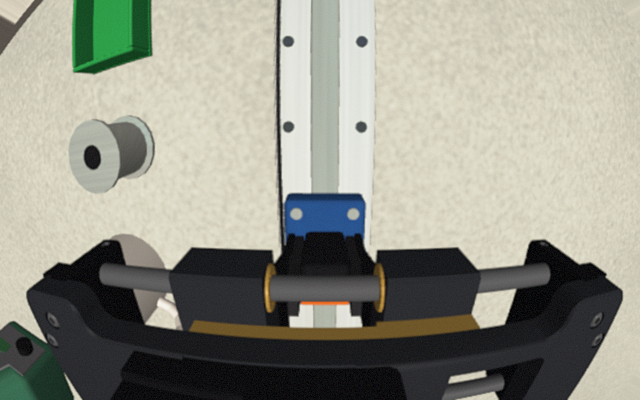

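No slip: the carriage is at 40.7 and the tool at 40.6. The clip shows directly in front at (325,302). I continue in small steps.

move_arm(
  increments=[
    [[2,0,0],[0,0,0],18],
    [[3,0,0],[0,0,0],18],
  ],
)

```text
t: 17.62
position: [0.5046, 0.0947, 0.0514]
tool_rot: [-0.149, -2.156, 2.157]
ft_force: [2.2, 1.2, 1.8]
opening: 0.0239
```

```bash
python3 st.py
```

```text
t 17.62 F along -2.06 across -1.45 z 1.79 M [ 0.14 -0.3  -0.02] ax (np.float64(44.0), np.float64(2.0)) 0.0514 0.0239 [-0.1493 -2.1559  2.1567] [ 0.   -0.05 -0.37]
```

move_arm(
  increments=[
    [[2,0,0],[0,0,0],18],
    [[4,0,0],[0,0,0],18],
  ],
)

```text
t: 17.88
position: [0.5005, 0.0952, 0.0514]
tool_rot: [-0.149, -2.156, 2.157]
ft_force: [1.9, 1.8, 1.7]
opening: 0.0241
```

```bash
python3 st.py
```

```text
t 17.88 F along -1.68 across -2.06 z 1.69 M [ 0.18 -0.36  0.05] ax (np.float64(48.0), np.float64(2.0)) 0.0514 0.0241 [-0.1494 -2.156   2.1568] [ 0.   -0.05 -0.38]
```

move_arm(
  increments=[
    [[2,0,0],[0,0,0],18],
    [[4,0,0],[0,0,0],18],
  ],
)

```text
t: 18.12
position: [0.4965, 0.0957, 0.0514]
tool_rot: [-0.15, -2.156, 2.157]
ft_force: [2.7, 1.6, 1.3]
opening: 0.0235
```

```bash
python3 st.py
```

```text
t 18.12 F along -2.49 across -1.95 z 1.3 M [ 0.18 -0.4  -0.01] ax (np.float64(52.1), np.float64(2.0)) 0.0514 0.0235 [-0.1496 -2.156   2.1566] [ 0.01 -0.05 -0.38]
```

move_arm(
  increments=[
    [[2,0,0],[0,0,0],18],
    [[4,0,0],[0,0,0],18],
  ],
)

```text
t: 18.38
position: [0.4925, 0.0962, 0.0514]
tool_rot: [-0.15, -2.156, 2.157]
ft_force: [3.6, 1.5, -0.0]
opening: 0.0238
```

```bash
python3 st.py
```

```text
t 18.38 F along -3.37 across -2.0 z -0.0 M [ 0.1  -0.63 -0.03] ax (np.float64(56.1), np.float64(2.0)) 0.0514 0.0238 [-0.1499 -2.1561  2.1569] [ 0.   -0.05 -0.4 ]
```

It is starting to rise. I switch to 2 mm steps.

move_arm(
  increments=[
    [[1,0,0],[0,0,0],18],
    [[2,0,0],[0,0,0],18],
  ],
)

```text
t: 18.62
position: [0.491, 0.0965, 0.0514]
tool_rot: [-0.151, -2.157, 2.157]
ft_force: [6.1, -0.1, -3.0]
opening: 0.024
```

```bash
python3 st.py
```

```text
t 18.62 F along -6.02 across -0.67 z -3.01 M [ 0.16 -0.9  -0.05] ax (np.float64(57.7), np.float64(2.0)) 0.0514 0.024 [-0.1512 -2.1567  2.1574] [ 0.01 -0.05 -0.47]
```

move_arm(
  increments=[
    [[1.2,0,0],[0,0,0],18],
    [[1.2,0,0],[0,0,0],18],
  ],
)

```text
t: 18.88
position: [0.4904, 0.0965, 0.0514]
tool_rot: [-0.153, -2.157, 2.158]
ft_force: [5.7, 0.8, -2.2]
opening: 0.0237
```

```bash
python3 look.py w13
```

```text
t 18.88 F along -5.59 across -1.54 z -2.17 M [ 0.13 -0.9  -0.04] ax (np.float64(58.3), np.float64(2.0)) 0.0514 0.0237 [-0.1529 -2.1574  2.158 ] [ 0.02 -0.05 -0.55]
edge 194.0 car x 58.1
```

The resistance is sustained at about 5.6–6 N, roughly 4 N above the free drag of about 2 N, and it rises with travel. That is a clear find with no forcing. I back off 20 mm.

move_arm(
  increments=[
    [[-2,0,0],[0,0,0],18],
    [[-5,0,0],[0,0,0],18],
    [[-8,0,0],[0,0,0],18],
    [[-11,0,0],[0,0,0],18],
    [[-14,0,0],[0,0,0],18],
    [[-17,0,0],[0,0,0],18],
    [[-20,0,0],[0,0,0],18],
    [[-20,0,0],[0,0,0],18],
    [[-20,0,0],[0,0,0],18],
  ],
)

```text
t: 20.05
position: [0.5104, 0.0939, 0.0514]
tool_rot: [-0.153, -2.157, 2.158]
ft_force: [1.6, 0.1, -0.0]
opening: 0.0237
```

```bash
python3 look.py w14; python3 -c "
import cv2,numpy as np
a=cv2.imread('pics/w14.png')[180:335,260:390]
cv2.imwrite('pics/w14z.png',np.clip(cv2.resize(a,None,fx=6,fy=3.8,interpolation=cv2.INTER_CUBIC).astype(float)*1.5,0,255).astype(np.uint8))"
```

```text
t 20.05 F along -1.53 across -0.35 z -0.05 M [ 0.21 -0.09 -0.03] ax (np.float64(38.1), np.float64(2.0)) 0.0514 0.0237 [-0.1533 -2.1575  2.1581] [ 0.02 -0.06 -0.57]
edge 194.5 car x 38.2
```

View pics/w14z.png

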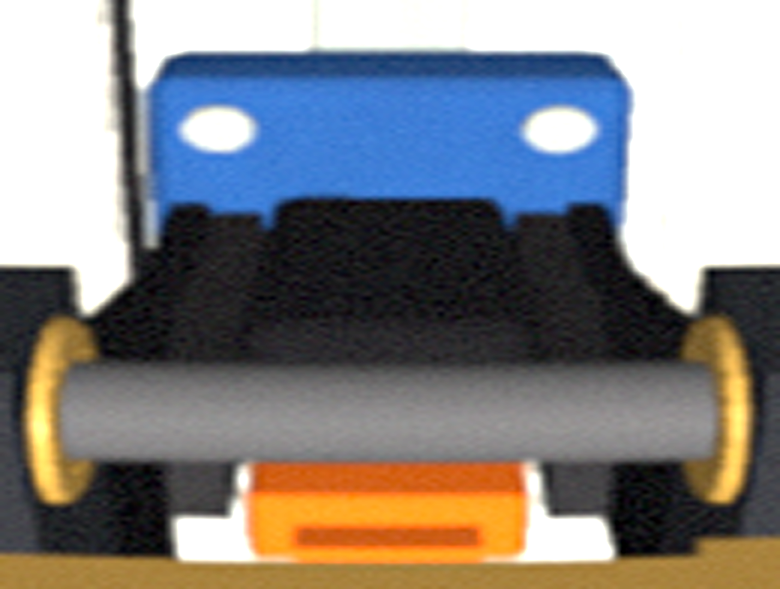

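The carriage is 20 mm back and the clip stayed ahead. Now I let go slowly and rise straight up.

move_arm(
  increments=[
    [[0,0,0],[0,0,0],30],
    [[0,0,0],[0,0,0],40],
    [[0,0,0],[0,0,0],50],
    [[0,0,0],[0,0,0],50],
    [[0,-25,0],[0,0,0],50],
    [[0,-60,0],[0,0,0],50],
    [[0,-120,0],[0,0,0],50],
    [[0,-150,0],[0,0,0],50],
    [[0,-150,0],[0,0,0],50],
  ],
)

```text
t: 21.22
position: [0.5109, 0.0941, 0.2049]
tool_rot: [-0.16, -2.161, 2.16]
ft_force: [0.5, -0.4, -1.1]
opening: 0.05
```

```bash
python3 look.py w15
python3 - <<'E'
from plan import *
p=eyes.read_camera("scene");a=p["color"][110:260,240:390]
cv2.imwrite("pics/s15.png",np.clip(cv2.resize(a,None,fx=4,fy=4,interpolation=cv2.INTER_CUBIC).astype(float)*2,0,255).astype(np.uint8))
E
```

```text
t 21.23 F along -0.55 across 0.3 z -1.07 M [-0.01  0.01 -0.01] ax (np.float64(37.6), np.float64(1.7)) 0.2049 0.05 [-0.1604 -2.1611  2.1604] [ 0.08 -0.05 -0.94]
edge 145.0 car x 24.8
```

View pics/w15.png

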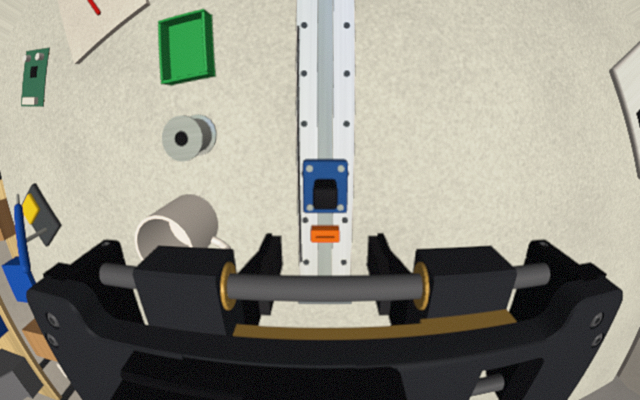

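View pics/s15.png

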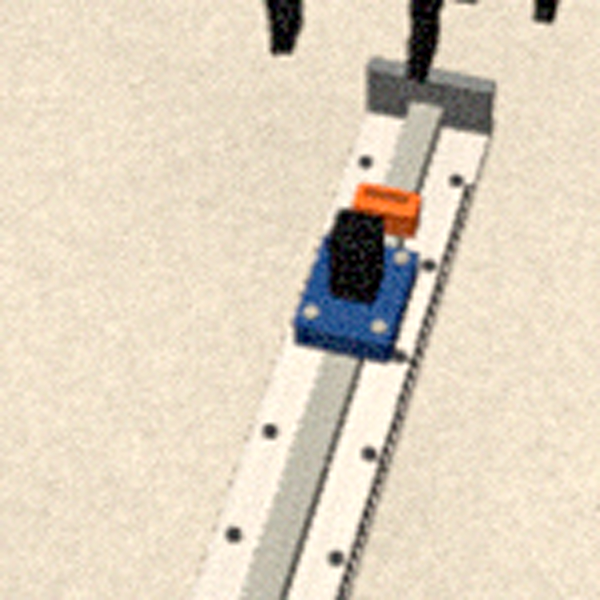

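Released, and everything stands still. The carriage is at (326,186) and the clip at (325,234). I'll measure the gap precisely.

Run:
```python
from plan import *
p=eyes.read_camera("wrist");im=p["color"].astype(int)
b=(im[:,:,0]>im[:,:,2]+40);o=(im[:,:,2]>im[:,:,0]+80)
for x in(308,344):
    r=np.where(b[150:225,x])[0]+150;print("blue",x,r.min(),r.max(),ax(fe(p,x,r.min(),.051)),ax(fe(p,x,r.max()+.5,.051)))
for x in(316,325,334):
    r=np.where(o[215:260,x])[0]+215;print("orange",x,r.min(),r.max(),ax(fe(p,x,r.max()+.5,.051)),im[r.min():r.max()+1,x,2])
cv2.imwrite("pics/w16z.png",cv2.resize(p["color"][150:250,285:365],None,fx=7,fy=5.9,interpolation=cv2.INTER_CUBIC))
```

```text
blue 308 157 210 (np.float64(10.6), np.float64(-15.6)) (np.float64(70.3), np.float64(-16.4))
blue 344 158 209 (np.float64(11.7), np.float64(22.6)) (np.float64(69.1), np.float64(23.5))
orange 316 225 240 (np.float64(106.6), np.float64(-7.9)) [133 136 142 177 222 236 239 241 237 196 147 183 235 239 236 222]
orange 325 224 240 (np.float64(106.6), np.float64(2.4)) [138 137 136 142 171 217 237 238 239 237 197 145 183 235 239 235 220]
orange 334 225 240 (np.float64(106.7), np.float64(12.8)) [133 136 142 170 216 235 239 239 236 225 215 222 236 238 235 224]
```

View pics/w16z.png

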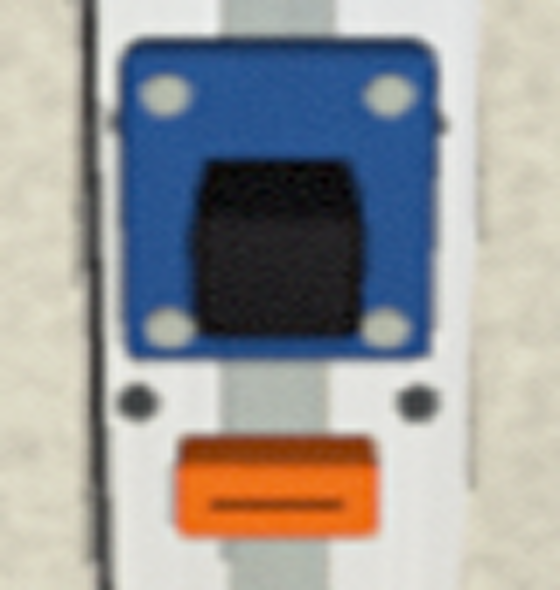

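Run:
```python
from plan import *
p=eyes.read_camera("wrist")
print(ax(fe(p,325,228.3,.051)),ax(fe(p,325,223.5,.031)))
print(finish_job(),observe()["t"])
```

```text
(np.float64(92.0), np.float64(2.6)) (np.float64(93.9), np.float64(2.6))
the job is handed in; nothing more can be done
the job is handed in; nothing more can be done
```

The job is handed in: the carriage was pushed, clip ahead of it, until it clearly tightened. I then backed it off about 20 mm, let it go, and raised the arm clear.

- **Binding:** Free drag with the clip was about 2 N. Resistance began to rise with the carriage near +56 mm past mid-rail. I stopped at +58 mm, at about 6 N, so roughly 4 N above free drag.
- **Gap:** The gripper's own readings put the gap at 20 mm. The last wrist-camera check gave about 22 mm, with 1 to 3 mm of uncertainty because the clip's upper edges are hard to separate. I left it as it was.
- **Early grip trouble:** The first grips slipped, because the fingertips were about 40 mm higher than the stated tool geometry and caught only the top edge of the post. I re-centred and lowered the gripper. After that the post was held properly at 23.4 mm opening and did not slip through the search or the back-off.
- **Other objects:** The arm did not go near the mug, spool or tray, and they were standing upright in the last wrist picture. I did not measure their positions again. The run had taken about 21 s at the last reading before hand-in.

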